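Seat the guide bush and the splined stick of a rotary joystick, and hold the stick down

ROBOT

A 6-joint arm with a two-finger parallel gripper is mounted at the origin on the work surface. World frame = base frame: x ahead of the robot, y to its left, z up, the work surface at z = 0. Lengths are in m, angles in rad, forces in N, time in s.
With the tool pointing down it reaches from about 0.375 to 0.975 m from the base axis. Payload 3.8 kg.
Tool frame: the origin (TCP) lies on the centre line of the jaws, within the pads' length; the fingertips stand 8 mm ahead of it and the grasp point (between the pads) lies 11 mm behind it; z points along the fingers, y is the line along which they close (so a half turn about z gives the same grasp; the last joint's range is limited). The gripper opens to 85 mm and grips with 20 to 120 N. Pads are 22 mm wide; open, the fingers measure 114 mm over their backs; the gripper's body (76 mm by 85 mm) begins 54 mm behind the grasp point. The pads swing forward as they close: fully open they stand 13 mm farther back than shut.
Start: joints at [1.261, 0.264, 1.604, -0, 1.274, -0.037], TCP at [0.182, 0.65, 0.239] pointing down, gripper open.
Joint ranges: [-2.63, 2.63], [-0.94, 2.18], [0.31, 2.57], [-1.31, 4.45], [0, 2.66], [-2.55, 2.55]. Speed limits (rad/s): [2.57, 2.57, 3.14, 3.14, 3.14, 3.14].

INTERFACE

Orientations are given as a rotation vector (axis times angle).
In Python, from plant import readout, optics, workorder, models gives the robot as it stands.
- The arm moves only by the tool arm_command, never from a script. Its argument "rows" is a list that holds one entry, the list of rows, each a list of 4 numbers: the shift along the tool's x, y, z in cm, then the turn about the tool's z in degrees. A call has 1 to 5 rows; each row is the pose to reach, as a shift and turn from the pose commanded when the call began, along the tool's axes at that moment; what a row does not reach only later rows make up. A row lasts 1/12 s, in which the tool goes at most 41.7 mm and 7.16 degrees, less where a joint would pass 70% of its speed; a pose out of reach is approached as far as the arm can. A call with a gripper value outside its range is refused whole. "claw" is the closure, from -1 (fully open) to 1 (shut), so that 0 is half open, set as the call begins (left out, the last holds). The fingers move at their own pace and stop on an object; "squeeze" is the grip in N (left out, the last holds). Time passes only in rows, so rows that repeat a pose let the fingers close. It gives the time, the measured TCP pose, the force, the opening and the grip force at its end, in the units of the state.
- readout.observe(): the state, without advancing time (a new reading comes with each control period).
- optics.read_camera(name): name is "side" or "top" or "wrist"; returns the picture (384x512x3 uint8, blue, green, red); there is no depth.
- optics.get_calibration(name): a dict with "fx", "fy", "cx", "cy" (pixels), "eye" and "rotation" of the camera in the world. Camera axes: x right, y down, z forward; pixel columns grow to the right and rows downward; lengths in m; the calibration is good to about 2 mm. A picture is of the moment at which its call begins: read the wrist's pose just before it. get_calibration takes no time and is no camera call; for the wrist camera it gives the pose at the moment of the call.
- workorder.close_job(): hands the job in; it is judged then, once.
Trained networks look in the newest picture that a camera, given by its name, has taken for a name from the list of things; names that differ only in an ending like _2 or _b are one class to them, and where a whole thing is asked for, a point or a joint stands for the part that bears it (a point fixed in the world has none). Each returns a list of dicts, best first, with "conf" (0 to 1); they miss things now and then, are a little off and sometimes report something else, mostly with a low value. They report only what shows in the picture. A call takes as long as a camera call. They do not tell look-alikes from the thing itself.
- models.regions_of(camera, target): "region" (384x512 bool, what is visible of it).
- models.landmark_of(camera, target): "centre" ([x, y, z] in m, in the coordinates of the camera as it stood for that picture, good to about 4 mm: a listed point, or the origin of a listed thing).
The state is a dict: "t": time; "joints": joint angles; "qvel": joint speeds; "joint_efforts": joint torques, N m; "eef_pos": TCP position; "orientation": TCP orientation; "wrist_force": force on the tool from outside, world axes, zero at the start; "ft_torque": the same for the moment, N m; "width": opening from 0.0 (shut) to 1.0 (fully open); "grasp_force": force on a finger pad.
Only numpy, scipy, OpenCV 4.12 (cv2) and the standard library are available. Lean on these libraries where they do the work, as an engineer would, in place of code of your own. Each camera call takes 0.05 s, during which the arm holds its last target. There are 200 camera calls.

TASK

Put the rotary joystick back together: press the loose guide bush flush into the recess in the top of the black joystick base, then take the stick with the eight-sided knob, lower it through the bush, turn it until its splines mesh with the rotor inside, slide it fully home and push it down against the rotor's spring as far as it will go. Finish while still holding the stick pressed down, so that the retaining clip can be slipped in; leave the ball-topped stick and the other things on the desk where they are.

Things in the scene. Friction and masses are not known exactly. Their poses are not given: they have to be found in the camera images.
- joystick_base: Black joystick base, bolted down (cannot move), 130 mm (its x) by 110 mm (y) by 50 mm high; origin at the centre of its underside, on the desk, z up. In the middle of its top a recess 65 mm (x) by 53 mm (y), 8 mm deep; under it an open shaft well 44 mm square with the white rotor in it. A grey fire button stands 4 mm above the top at (-46, +34 mm).
- recess_floor (a point): Centre of the recess floor in the base, 42 mm above the desk, 8 mm below the base's top face; axes as the base's. The guide bush is flush when the bush's origin is here, its x along the base's x either way round.
- guide_bush: Loose grey plastic guide bush, about 60 g, neck up on the desk: flange 62 mm (its x) by 50 mm (y), 8 mm thick; on it a square neck 40 by 40 mm (sides along x and y), 16 mm tall (24 mm overall); 29 mm bore right through. Origin at the centre of the flange's underside, z up. Taken by the neck from above; 1.5 mm of play all round in the recess.
- rotor: White rotor in the base's well: round socket 41 mm wide, 20 mm deep, open on top, with four inward teeth 7 mm wide ending 8.3 mm from the axis; the slots between them run along its own +x, +y, -x, -y. Origin at the centre of the socket's floor, 18 mm above the desk as found, z up. Turns about z only stiffly (0.12 N m), stays as left, sinks on a spring.
- rotor_mouth (a point): Centre of the rotor socket's mouth, 20 mm above its floor, 38 mm above the desk as found; axes as the rotor's. Tooth tops are bevelled 2 mm. A stick is home when its lower end is on the socket's floor with its ribs in the slots, about 1 mm (7 degrees) of play; unmeshed it stands on the teeth, 20 mm too high.
- spring_seat (a joint): How far the rotor is pushed down on its spring, in m: 0 up, as found; 0.006 fully down, at its stop. The spring takes 4.5 N to start moving and 10.5 N at the stop, so it carries the weight of a stick. An unmeshed stick standing on the teeth pushes it down as well.
- stick: The stick to fit, about 120 g, 102 mm long, upright in a hole of the stand. Origin at the centre of its lower end, z up. Splined steel end 19 mm long: four ribs 4.6 mm thick, 24 mm across, along its own +x, +y, -x, -y, lower ends bevelled 2 mm; then a 13.6 mm shaft; black knob from 64 to 98 mm. A raised white ridge on the knob's top runs along x. Any quarter turn fits.
- stick_knob (a point): Centre of the stick's eight-sided knob, the point to grip, 81 mm above the stick's lower end, on its axis. The knob is 34 mm tall, 36 mm across the flats; flats face the stick's +x, +y, -x, -y and the four directions between.
- stick_stand: Fixed wooden stand, 160 mm (its x) by 64 mm (its y) by 42 mm high, origin at the centre of its underside. Two round holes of 28 mm, 30 mm deep (floor 12 mm above the desk), at 50 mm either side of its centre along its x; one holds the stick, the other the ball-topped stick.
- ball_stick: Another stick, to be left in the stand: thin steel shaft with a black ball top (35 mm ball, 98 mm overall). Origin at the centre of its lower end, z up.
- dust_cover: Clear blue cartridge dust cover, a flat sleeve 104 by 62 by 22 mm, lying on the desk; leave it. Origin at the centre of its underside.
- heat_sink: Copper heat sink with upright fins, 52 by 44 by 28 mm; leave it. Origin at the centre of its underside.
- shoulder_trigger: Smoky plastic shoulder trigger of a game pad, about 65 by 36 by 18 mm; leave it. Origin under its middle, on the desk.
- game_cartridge: Grey game cartridge lying flat, 86 by 108 by 16 mm; leave it. Origin at the centre of its underside.
- screw_dish: Round steel dish for screws, 84 mm across, 22 mm high; leave it. Origin at the centre of its underside.
Things that resemble listed ones, but are neither listed nor needed, are in the scene too. What is shaped like the guide_bush but blue or purple is not meant.

How it is judged:
By the outcome, as a careful person would: the job done as asked, in the order asked, and still so for the second after the job is handed in, while the arm keeps its last pose, push and grip.
It also fails if it takes over 48 s, if anything falls off the work surface, if the arm or the gripper's body presses on something with over 40 N, if the wrist force passes 120 N, or if a joint passes its speed limit or range.

## Working session

There is one attempt and no reset: what is moved stays moved. The work goes in short steps, Python scripts to look and compute and a tool call to move; the robot and the scene stay as the last step left them, time stands still between calls to the robot, and variables do not carry over. Pictures are saved under pics/ and viewed, at most 10 in all, crops included, and the job is handed in when it is done.

Besides the shell and the picture viewer there is one more tool, called as a command line: name --argument value ..., lists and objects as JSON in quotes. arm_command: Moves the arm, as the interface text tells. Its arguments: {"type":"object","properties":{"rows":{"type":"array"},"claw":{"type":"number"},"squeeze":{"type":"number"}},"required":["rows"]}

```bash
ls; mkdir -p pics; cat > h.py <<'E'
import numpy as np, cv2
from scipy.spatial.transform import Rotation as R
from plant import readout, optics, workorder, models
def w(cam,p,c=None):
    c=c or optics.get_calibration(cam); return np.array(c["eye"])+np.array(c["rotation"])@np.array(p)
def ray(c,u,v,z):
    d=np.array(c["rotation"])@np.array([(u-c["cx"])/c["fx"],(v-c["cy"])/c["fy"],1]); e=np.array(c["eye"]); return e+d*(z-e[2])/d[2]
def proj(c,p):
    q=np.array(c["rotation"]).T@(np.array(p)-np.array(c["eye"])); return np.array([c["fx"]*q[0]/q[2]+c["cx"],c["fy"]*q[1]/q[2]+c["cy"]])
def tool(p,s=None):  # world delta in tool axes, cm
    s=s or readout.observe(); return R.from_rotvec(s["orientation"]).inv().apply(np.array(p)-s["eef_pos"])*100
E
python3 - <<'E'
from h import *
np.set_printoptions(precision=4,suppress=True)
t=optics.read_camera("top"); s=optics.read_camera("side")
cv2.imwrite("pics/top.png",cv2.resize(t,(800,600),interpolation=cv2.INTER_CUBIC)); cv2.imwrite("pics/side.png",cv2.resize(s,(800,600),interpolation=cv2.INTER_CUBIC))
c=optics.get_calibration("top");print(c)
for n in ["joystick_base","guide_bush","stick","stick_knob","rotor_mouth","stick_stand","ball_stick"]:
  for cam in ["top","side"]:
    C=optics.get_calibration(cam)
    for d in models.landmark_of(cam,n)[:4]:
        p=w(cam,d["centre"],C); print(n,cam,round(d["conf"],2),p,proj(C,p)*1.5625)
st=readout.observe();print(st)
E
```

```text
pics
{'fx': 363.442795683108, 'fy': 363.442795683108, 'cx': 256.6724639221198, 'cy': 186.68380194818104, 'eye': array([ 0.381 , -0.052 ,  0.9111]), 'rotation': array([-2.1101,  2.1365, -0.1754])}Traceback (most recent call last):
  File "<stdin>", line 10, in <module>
  File "h.py", line 9, in proj
    q=np.array(c["rotation"]).T@(np.array(p)-np.array(c["eye"])); return np.array([c["fx"]*q[0]/q[2]+c["cx"],c["fy"]*q[1]/q[2]+c["cy"]])
                                                                                           ~^^^
IndexError: invalid index to scalar variable.
```

```bash
sed -i 's/np.array(c\["rotation"\])/R.from_rotvec(c["rotation"]).as_matrix()/' h.py
python3 - <<'E'
from h import *
np.set_printoptions(precision=4,suppress=True)
for n in ["joystick_base","guide_bush","stick","stick_knob","rotor_mouth","stick_stand","ball_stick"]:
  for cam in ["top","side"]:
    C=optics.get_calibration(cam)
    for d in models.landmark_of(cam,n)[:4]:
        p=w(cam,d["centre"],C); print(n,cam,round(d["conf"],2),p,proj(C,p)*1.5625)
st=readout.observe();print(st)
E
```

```text
joystick_base top 0.56 [ 0.5327  0.0042 -0.0009] [372.8716 298.9377]
joystick_base side 0.77 [ 0.528   0.0099 -0.0028] [374.4707 332.8393]
guide_bush top 0.93 [ 0.5467 -0.2854 -0.0013] [550.5896 288.1315]
guide_bush top 0.86 [ 0.526  -0.1792  0.0028] [486.0904 301.156 ]
guide_bush top 0.7 [ 0.5761 -0.4122  0.0003] [627.6756 269.2086]
guide_bush top 0.56 [ 0.4544 -0.3459 -0.0003] [592.0556 344.3607]
guide_bush side 0.89 [ 0.4458 -0.3463 -0.0011] [361.4803 477.0396]
guide_bush side 0.78 [ 0.5277 -0.1794  0.0018] [394.7195 392.1476]
guide_bush side 0.7 [ 0.5537 -0.2868  0.0019] [426.6836 434.864 ]
guide_bush side 0.57 [ 0.5779 -0.4145 -0.001 ] [469.2988 501.034 ]
stick top 0.84 [0.4796 0.2522 0.0115] [217.1887 332.5517]
stick side 0.64 [0.4777 0.251  0.009 ] [333.7433 273.7174]
stick_knob top 0.56 [0.477  0.2546 0.0925] [196.9304 328.5437]
stick_knob side 0.66 [0.4762 0.2538 0.094 ] [331.573  238.6618]
stick_knob side 0.36 [ 0.5515 -0.2889 -0.0015] [425.4931 437.7569]
rotor_mouth top 0.66 [0.5283 0.008  0.0417] [368.7402 297.2931]
rotor_mouth side 0.41 [0.5306 0.0101 0.0422] [375.8419 3
[... 250 characters left out ...]
0013] [300.7391 382.4947]
ball_stick top 0.73 [0.5773 0.2623 0.0081] [214.4128 273.189 ]
ball_stick side 0.68 [0.5761 0.2596 0.0116] [375.7866 267.8026]
ball_stick side 0.6 [ 0.5476 -0.2849 -0.0003] [422.3612 435.647 ]
{'t': 0.85, 'joints': array([ 1.2611,  0.2639,  1.604 , -0.    ,  1.2737, -0.0369]), 'qvel': array([-0.0002,  0.0004,  0.0014, -0.0005, -0.0013, -0.001 ]), 'joint_efforts': array([ -0.0007, -51.5019, -36.7719,   0.    ,   0.0004,   0.    ]), 'eef_pos': array([0.1819, 0.6501, 0.2393]), 'orientation': array([0.4272, 3.1124, 0.0001]), 'wrist_force': array([-0.5782, -0.0621,  0.4658]), 'ft_torque': array([-0.0072,  0.0154, -0.0326]), 'grasp_force': 0.0, 'width': 0.999089990993146}
```

View pics/top.png

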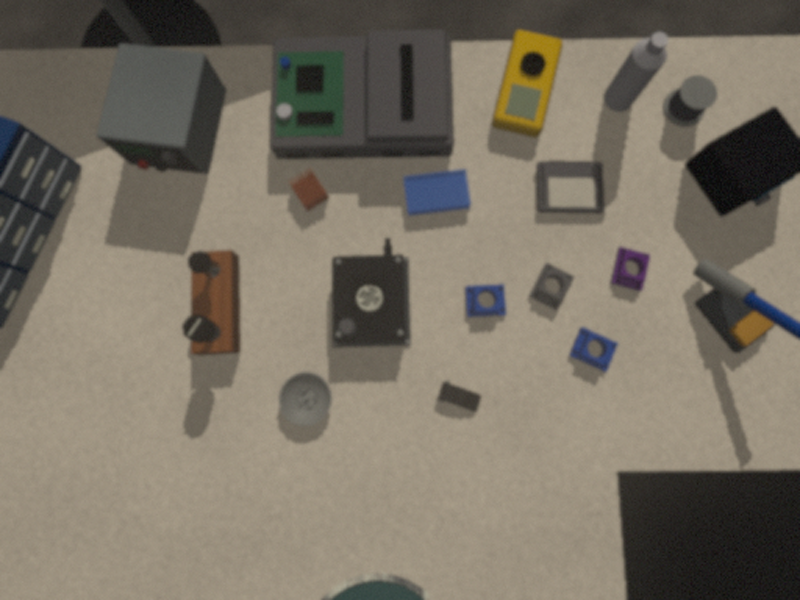

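View pics/side.png

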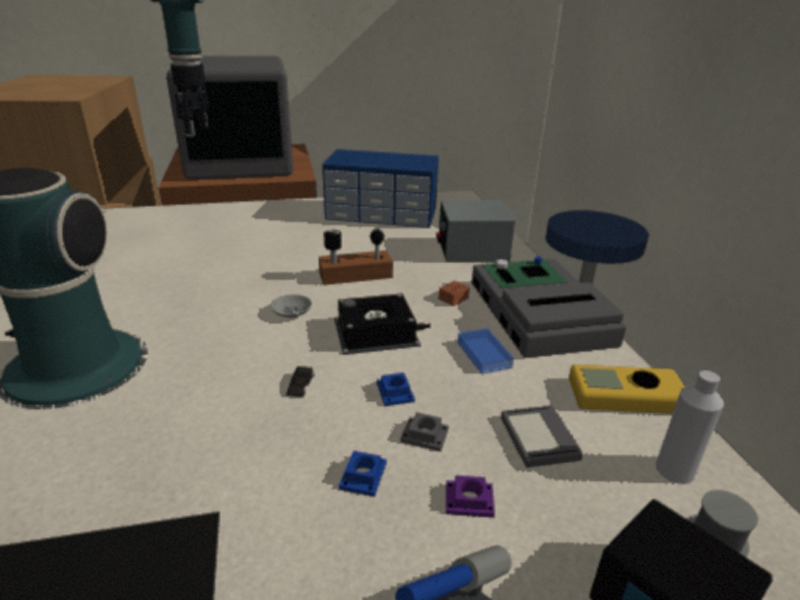

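Pick candidates for the bush in the 800x600 top picture: grey (551,287), blue (485,300), blue (593,349), purple (631,268). The grey one fits. For the stick, the eight-sided knob with a white ridge is at (200,327), and the ball top is at (200,262). The base is at (371,300), with its fire button at lower left (345,326), so base x is roughly world x.

```bash
python3 - <<'E'
from h import *
np.set_printoptions(precision=4,suppress=True)
s=readout.observe();c=optics.get_calibration("wrist");T=R.from_rotvec(s["orientation"])
print(T.as_matrix()); print("cam in tool",T.inv().apply(np.array(c["eye"])-s["eef_pos"]), (T.inv()*R.from_rotvec(c["rotation"])).as_matrix(),c["fx"])
for p in [(0.45,0.30,0.24),(0.53,0.0,0.24),(0.549,-0.287,0.24)]: print(p,tool(p,s))
im=cv2.imread("pics/top.png");x=im[235:375,430:670];cv2.imwrite("pics/crop.png",cv2.resize(x,None,fx=3,fy=3))
E
```

```text
[[-0.963   0.2694  0.    ]
 [ 0.2694  0.963   0.0001]
 [-0.      0.0001 -1.    ]]
cam in tool [ 0.0691  0.0001 -0.1335] [[ 0.0001 -0.962  -0.273 ]
 [ 1.     -0.      0.0004]
 [-0.0004 -0.273   0.962 ]] 288.71298213081513
(0.45, 0.3, 0.24) [-35.2528 -26.4875  -0.0687]
(0.53, 0.0, 0.24) [-51.0393 -53.223   -0.0703]
(0.549, -0.287, 0.24) [-60.6011 -80.3499  -0.0719]
```

View pics/crop.png

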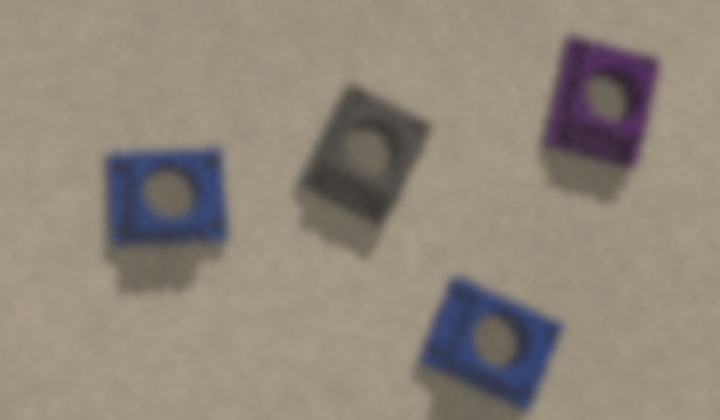

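The crop shows the grey bush at (365,150). Its long axis leans about -28° from world x. I'm moving there now.

arm_command --rows '[[[-3.2, -2.4, 0, 0], [-6.4, -4.8, 0, 0], [-9.6, -7.2, 0, 0], [-12.8, -9.6, 0, 0], [-16, -12, 0, 0]]]'

```text
t: 1.27
eef_pos: [0.3043, 0.4899, 0.2394]
orientation: [0.426, 3.112, 0.001]
wrist_force: [0.6, -0.4, 0.2]
width: 0.999
grasp_force: 0.0
```

arm_command --rows '[[[-3.2, -2.4, 0, 0], [-6.4, -4.8, 0, 0], [-9.6, -7.2, 0, 0], [-12.8, -9.6, 0, 0], [-16, -12, 0, 0]]]'

```text
t: 1.68
eef_pos: [0.4262, 0.3311, 0.2397]
orientation: [0.427, 3.112, 0.001]
wrist_force: [1.0, -0.4, -0.0]
width: 0.997
grasp_force: 0.0
```

arm_command --rows '[[[-1.8, -3.55, 0, 0], [-3.6, -7.1, 0, 0], [-5.4, -10.6, 0, 0], [-7.2, -14.2, 0, 0], [-9, -17.7, 0, 0]]]'

```text
t: 2.1
eef_pos: [0.4644, 0.1361, 0.2396]
orientation: [0.427, 3.112, 0.0]
wrist_force: [0.0, 0.9, -0.3]
width: 0.997
grasp_force: 0.0
```

arm_command --rows '[[[-1.8, -3.55, 0, 0], [-3.6, -7.1, 0, 0], [-5.4, -10.6, 0, 0], [-7.2, -14.2, 0, 0], [-9, -17.7, 0, 0]]]'

```text
t: 2.52
eef_pos: [0.5034, -0.0588, 0.2398]
orientation: [0.427, 3.111, -0.0]
wrist_force: [-0.4, 0.0, 0.8]
width: 1.002
grasp_force: 0.0
```

arm_command --rows '[[[-1.8, -3.55, 0, 0], [-3.6, -7.1, 0, 0], [-5.4, -10.6, 0, 0], [-7.2, -14.2, 0, 0], [-9, -17.7, 0, 0]]]'

```text
t: 2.93
eef_pos: [0.5423, -0.2536, 0.2395]
orientation: [0.428, 3.112, -0.0]
wrist_force: [0.0, -0.0, -0.1]
width: 1.006
grasp_force: 0.0
```

arm_command --rows '[[[-1.6, -3.2, 1, 6], [-1.6, -3.2, 3, 12], [-1.6, -3.2, 5, 12], [-1.6, -3.2, 5, 12]]]'

```text
t: 3.27
eef_pos: [0.5463, -0.2861, 0.1844]
orientation: [-0.751, -3.043, -0.004]
wrist_force: [-0.7, 1.0, -0.8]
width: 1.0
grasp_force: 0.0
```

```bash
python3 - <<'E'
from h import *
np.set_printoptions(precision=4,suppress=True)
c=optics.get_calibration("wrist"); im=optics.read_camera("wrist"); cv2.imwrite("pics/w1.png",im)
print(readout.observe()["eef_pos"])
for d in models.landmark_of("wrist","guide_bush")[:2]: print(d["conf"],w("wrist",d["centre"],c),proj(c,w("wrist",d["centre"],c)))
for d in models.regions_of("wrist","guide_bush")[:2]:
    m=d["region"].astype(np.uint8); print(d["conf"],m.sum(),cv2.boundingRect(m))
    for z in (0.024,):
        k=cv2.findContours(m,0,2)[0]; k=max(k,key=cv2.contourArea)
        P=np.array([ray(c,u,v,0.008)[:2] for u,v in k[:,0]]); print(cv2.minAreaRect((P*1000).astype(np.float32)))
E
```

```text
[ 0.5471 -0.286   0.1864]
0.96 [ 0.5498 -0.2874 -0.0025] [255.477  181.8887]
0.72 [ 0.5745 -0.4111 -0.0017] [174.3309 246.2863]
0.84 2532 (303, 80, 73, 73)
((527.14404296875, -178.19796752929688), (50.50193786621094, 63.86966323852539), 1.507577896118164)
0.77 2102 (236, 153, 47, 57)
((549.3804931640625, -283.40386962890625), (49.64181900024414, 63.05231857299805), 61.26559066772461)
```

View pics/w1.png

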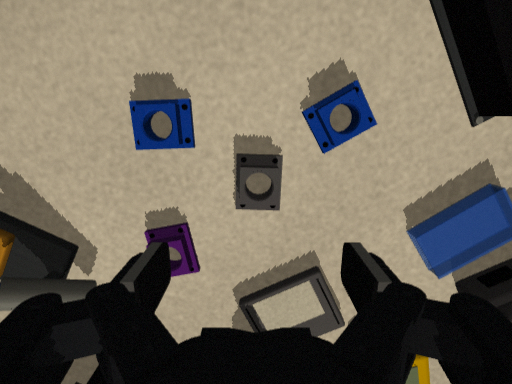

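The grey bush is in the middle at (259,182), with its long axis vertical, nearly along tool x. Next I'm measuring the bore and flange.

```bash
python3 - <<'E'
from h import *
np.set_printoptions(precision=4,suppress=True)
s=readout.observe();c=optics.get_calibration("wrist"); im=cv2.imread("pics/w1.png")
g=im.max(2)[145:215,228:290]; 
m=(g>110).astype(np.uint8)
n,l,st,ce=cv2.connectedComponentsWithStats(m)
for i in range(1,n):
    if st[i,4]>80: print("light",st[i],ce[i]+[228,145])
# fit bore: ellipse
d=cv2.morphologyEx((g<=110).astype(np.uint8),cv2.MORPH_OPEN,np.ones((3,3)))
i=l[182-145,259-228];print("i",i, ce[i]+[228,145])
for uv in [(259,182),ce[i]+[228,145]]:
    for z in (0.024,): 
        p=ray(c,*uv,z);print(p,tool(p,s))
for uv in [(236,153),(283,153),(236,210),(283,210)]: print(uv,tool(ray(c,*uv,0.008),s))
E
```

```text
light [   0    0   62   70 1353] [261.0473 185.3311]
i 0 [257.3771 177.1516]
[ 0.5516 -0.283   0.024 ] [-0.0461  0.4077 16.584 ]
[ 0.5461 -0.2821  0.024 ] [ 0.4801  0.2341 16.5839]
(236, 153) [ 2.822  -2.0886 18.1835]
(283, 153) [ 2.8224  3.0323 18.1836]
(236, 210) [-3.7247 -2.2079 18.1845]
(283, 210) [-3.7246  3.2041 18.1845]
```

```bash
python3 - <<'E'
import cv2
im=cv2.imread("pics/w1.png")[140:220,220:300]
cv2.imwrite("pics/w1c.png",cv2.resize(im,(560,560),interpolation=cv2.INTER_CUBIC))
E
```

```text
(no output)
```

View pics/w1c.png

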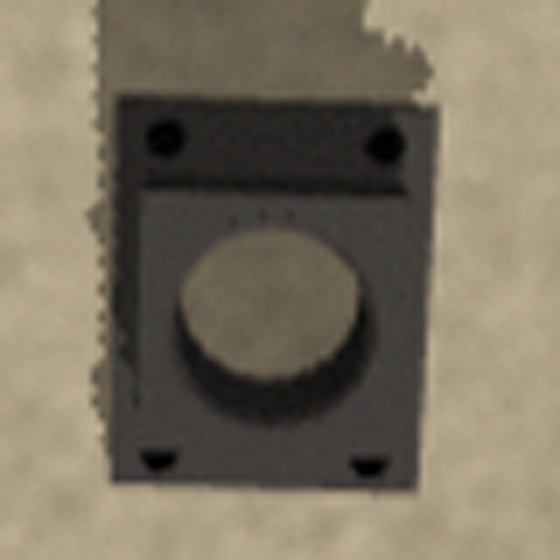

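The crop gives the bore's top centre at about (259.5,186.4) in the full picture. The flange centre agrees, and the bush is turned about +2° in the tool frame.

arm_command --rows '[[[-0.5, 0.4, 3.5, 2], [-0.5, 0.43, 7, 2], [-0.5, 0.43, 10.5, 2], [-0.5, 0.43, 13.5, 2], [-0.5, 0.43, 15.5, 2]]]'

```text
t: 3.83
eef_pos: [0.5554, -0.2841, 0.0331]
orientation: [-0.801, -3.037, -0.0]
wrist_force: [0.3, 0.6, 0.0]
width: 1.001
grasp_force: 0.0
```

arm_command --rows '[[[0, 0, 0.6, 0], [0, 0, 0.9, 0], [0, 0, 0.9, 0]]]'

```text
t: 4.08
eef_pos: [0.5568, -0.2853, 0.0268]
orientation: [0.802, 3.035, -0.001]
wrist_force: [-0.8, 0.5, 0.3]
width: 1.001
grasp_force: 0.0
```

arm_command --rows '[[[0, 0, 0, 0], [0, 0, 0, 0], [0, 0, 0, 0], [0, 0, 0, 0], [0, 0, 0, 0]]]' --claw 1 --squeeze 40

```text
t: 4.5
eef_pos: [0.5566, -0.2858, 0.0272]
orientation: [0.803, 3.035, -0.001]
wrist_force: [-1.0, -0.3, 6.4]
width: 0.445
grasp_force: 39.8
```

arm_command --rows '[[[0, 0, -3, 0], [0, 0, -7, 0], [1.5, 3, -10, -7], [2.5, 6, -12, -14], [3.5, 9, -13, -21]]]'

```text
t: 4.92
eef_pos: [0.5717, -0.1897, 0.1601]
orientation: [0.23, 3.126, -0.003]
wrist_force: [0.6, 0.8, -0.0]
width: 0.449
grasp_force: 40.6
```

```bash
python3 - <<'E'
from h import *
s=readout.observe();print(s["width"],s["grasp_force"],s["wrist_force"],s["eef_pos"],tool((0.60,0.005,0.2),s))
E
```

```text
0.4489779426881407 40.626877807080746 [ 0.64617503  0.83681264 -0.02386475] [ 0.5716891  -0.18970364  0.16014048] [ 1.60075381e-02  1.96702645e+01 -4.00978868e+00]
```

arm_command --rows '[[[0, 4, -1, -4], [0, 8, -2, -8.4], [0, 12, -3, -8.4], [0, 16, -4, -8.4], [0, 19.4, -4, -8.4]]]'

```text
t: 5.33
eef_pos: [0.6001, 0.0048, 0.1983]
orientation: [0.006, 3.137, 0.001]
wrist_force: [1.3, 0.6, -0.5]
width: 0.445
grasp_force: 40.6
```

arm_command --rows '[[[0, 0, 0, 0], [0, 0, 0, 0]]]'

```text
t: 5.5
eef_pos: [0.5988, 0.0042, 0.1956]
orientation: [0.0, 3.141, -0.0]
wrist_force: [0.0, 0.3, -0.7]
width: 0.449
grasp_force: 40.6
```

```bash
python3 - <<'E'
from h import *
np.set_printoptions(precision=4,suppress=True)
s=readout.observe();c=optics.get_calibration("wrist"); im=optics.read_camera("wrist"); cv2.imwrite("pics/w2.png",im); np.save("w2c.npy",np.r_[c["eye"],c["rotation"],c["cx"],c["cy"]])
print(s["eef_pos"],s["orientation"])
for n in ["joystick_base","recess_floor","rotor_mouth","guide_bush"]:
  for d in models.landmark_of("wrist",n)[:2]: print(n,d["conf"],w("wrist",d["centre"],c),proj(c,w("wrist",d["centre"],c)))
cv2.imwrite("pics/w2b.png",cv2.resize(im,(800,600),interpolation=cv2.INTER_CUBIC))
E
```

```text
[0.5988 0.0042 0.1956] [ 0.0004  3.1411 -0.0003]
joystick_base 0.63 [ 0.5244  0.0123 -0.0044] [262.5301 108.9055]
recess_floor 0.89 [0.5304 0.0085 0.0405] [259.6487 114.6202]
rotor_mouth 0.85 [0.5313 0.0114 0.0397] [262.6354 115.5326]
guide_bush 0.74 [0.5927 0.0051 0.1671] [256.7234 223.2164]
guide_bush 0.64 [ 0.5262 -0.1795  0.0008] [ 86.7287 110.5697]
```

View pics/w2b.png

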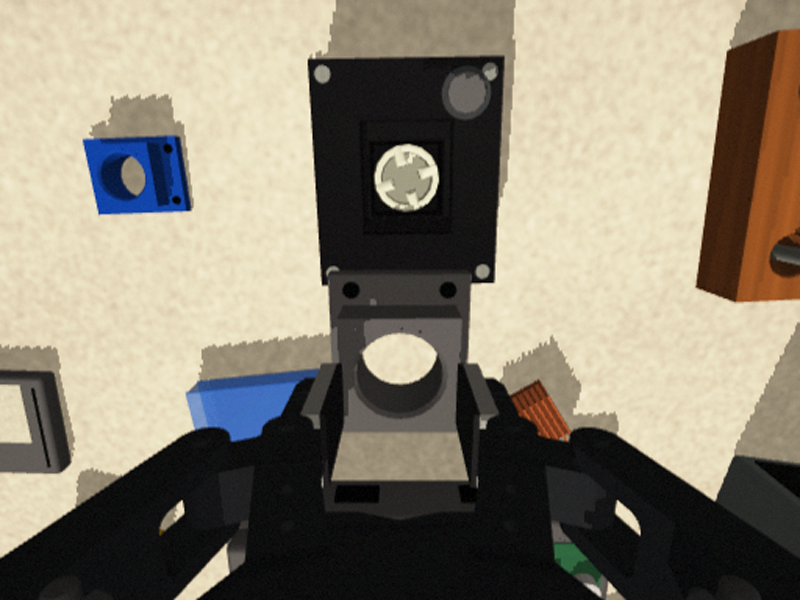

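The picture shows the base at (405,170), with the rotor at (407,177) and its teeth visible. The held bush is at (400,360). I'm enlarging and brightening the base to measure it.

```bash
python3 - <<'E'
from h import *
np.set_printoptions(precision=4,suppress=True)
im=cv2.imread("pics/w2.png")
f=(255*(im/255.)**0.45).astype(np.uint8)
x=cv2.resize(f[30:180,190:330],(560,600),interpolation=cv2.INTER_CUBIC)
y=cv2.resize(f[165:285,200:316],None,fx=2,fy=2,interpolation=cv2.INTER_CUBIC)
o=np.zeros((600,792,3),np.uint8); o[:,:560]=x; o[:240,560:792]=y
cv2.imwrite("pics/w2c.png",o)
v=np.load("w2c.npy");c=dict(eye=v[:3],rotation=v[3:6],fx=288.713,fy=288.713,cx=v[6],cy=v[7])
# base outline
m=(im.max(2)<75).astype(np.uint8)[25:170]; 
for r in (45,60,75,90,105,120,135,150,160):
    row=im[r].max(1).astype(float); 
    L=[u for u in range(180,240) if row[u]>=110 and row[u+1]<110]; Rr=[u for u in range(285,335) if row[u]<110 and row[u+1]>=110]
    print(r,L[-1:],Rr[:1])
    if L and Rr: print(ray(c,L[-1]+.5,r,.05)[:2],ray(c,Rr[0]+.5,r,.05)[:2])
E
```

```text
45 [210] [310]
[ 0.4717 -0.0349] [0.4717 0.0526]
60 [197] [321]
[ 0.4838 -0.0469] [0.4838 0.063 ]
75 [198] [320]
[ 0.4961 -0.0467] [0.4961 0.0629]
90 [199] [320]
[ 0.5088 -0.0465] [0.5088 0.0637]
105 [200] [319]
[ 0.5218 -0.0462] [0.5218 0.0636]
120 [201] [318]
[ 0.5352 -0.046 ] [0.5352 0.0634]
135 [202] [317]
[ 0.549  -0.0458] [0.549  0.0633]
150 [203] [317]
[ 0.5631 -0.0455] [0.5631 0.0641]
160 [204] [316]
[ 0.5728 -0.045 ] [0.5728 0.0637]
```

View pics/w2c.png

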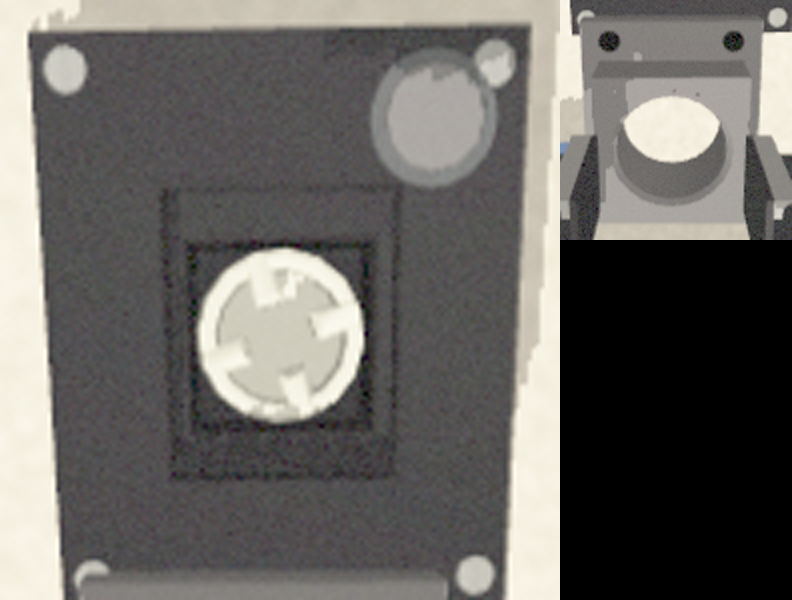

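The enlarged view shows the recess rim spanning rows 77–149.5 and columns 232–289 in full pixels. The rotor centre is at (260.2,113.9), with teeth at crop points (265,283), (333,320), (296,392) and (228,357).

```bash
python3 - <<'E'
from h import *
np.set_printoptions(precision=4,suppress=True)
v=np.load("w2c.npy");c=dict(eye=v[:3],rotation=v[3:6],fx=288.713,fy=288.713,cx=v[6],cy=v[7])
s=dict(eef_pos=np.array([.5988,.0042,.1956]),orientation=np.array([0.0004,3.1411,-.0003]))
print("recess", [ray(c,*q,.05)[:2] for q in [(260.3,77),(260.3,149.5),(231.9,113),(288.75,113)]])
rc=ray(c,260.25,113.9,.038);print("rotor",rc)
for t in [(265,283),(333,320),(296,392),(228,357)]:
    p=ray(c,190+t[0]/4,30+t[1]/4,.038)-rc;print(np.degrees(np.arctan2(p[1],p[0])),np.hypot(*p[:2]))
for n,q,z in [("bore",(257,240.5),.1924),("boreL",(228,240.5),.1924),("boreR",(286,240.5),.1924),("boreB",(257,267.5),.1924),("flL",(210.5,173.5),.1764),("flR",(302,173.5),.1764),("neckedge",(257,203.5),.1924)]:
    print(n,tool(ray(c,*q,z),s)*10)
# rotor tooth angle by polar brightness inside socket at z=.038 radius 11-16mm
im=cv2.imread("pics/w2.png").astype(np.float32).mean(2)
def at(a,r):
    u,vv=proj(c,rc+np.array([r*np.cos(a),r*np.sin(a),0])); return cv2.getRectSubPix(im,(1,1),(float(u),float(vv)))[0,0]
A=np.radians(np.arange(0,90,5))
print([int(np.mean([at(a+k*np.pi/2,r) for k in range(4) for r in (.010,.012,.014)])) for a in A])
E
```

```text
recess [array([0.4978, 0.0088]), array([0.5627, 0.0091]), array([ 0.5289, -0.0174]), array([0.5289, 0.0354])]
rotor [0.5297 0.0091 0.038 ]
-162.22106042913478 0.012735064264514373
106.11021900291229 0.013063633269331121
15.691481975548403 0.013846287207731598
-68.7459971972474 0.013835169845179584
bore [6.4191 0.9545 3.1967]
boreL [  6.4203 -13.9821   3.1995]
boreR [ 6.4179 15.8925  3.1938]
boreB [-9.1378  0.9801  3.2043]
flL [ 38.2913 -24.0259  19.1857]
flR [38.2928 25.2178 19.1763]
neckedge [26.3834  0.9217  3.1868]
[162, 181, 204, 213, 214, 208, 187, 162, 150, 147, 146, 146, 146, 147, 149, 159, 164, 163]
```

arm_command --rows '[[[2.5, 0.2, 2, -0.9], [5, 0.4, 5, -0.9], [6.2, 0.4, 8, -0.9], [6.2, 0.4, 10, -0.9], [6.2, 0.4, 11, -0.9]]]'

```text
t: 6.17
eef_pos: [0.5331, 0.0054, 0.0818]
orientation: [0.015, -3.136, -0.0]
wrist_force: [-0.6, 0.1, 0.2]
width: 0.445
grasp_force: 40.6
```

arm_command --rows '[[[0, 0, 0, 0], [0, 0, 0, 0], [0, 0, 0, 0]]]'

```text
t: 6.42
eef_pos: [0.5388, 0.006, 0.087]
orientation: [-0.017, 3.138, -0.0]
wrist_force: [0.7, -0.3, -0.1]
width: 0.442
grasp_force: 40.6
```

```bash
python3 - <<'E'
from h import *
np.set_printoptions(precision=4,suppress=True)
s=readout.observe();c=optics.get_calibration("wrist"); im=optics.read_camera("wrist"); cv2.imwrite("pics/w3.png",im)
np.save("w3c.npy",np.r_[c["eye"],c["rotation"],c["cx"],c["cy"]])
print(s["eef_pos"],s["orientation"],s["wrist_force"])
f=(255*(im/255.)**0.45).astype(np.uint8)
cv2.imwrite("pics/w3b.png",cv2.resize(f[100:300,156:356],(600,600),interpolation=cv2.INTER_CUBIC))
E
```

```text
[0.5388 0.006  0.087 ] [-0.0171  3.1384 -0.0003] [ 0.7114 -0.3041 -0.0891]
```

View pics/w3b.png

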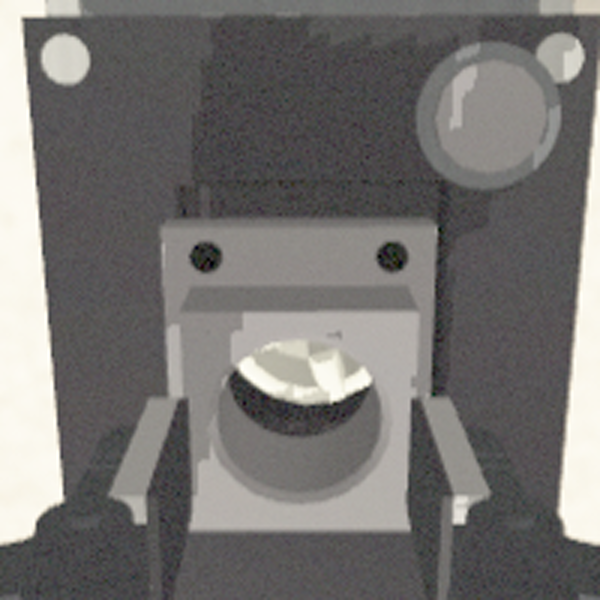

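The picture shows the flange's near edge at crop row 222 and the recess's near edge at row about 185. The flange centre is at column 299 and the recess centre at about 311, so the bush must go about +2.3 mm in y.

```bash
python3 - <<'E'
from h import *
np.set_printoptions(precision=4,suppress=True)
v=np.load("w3c.npy");c=dict(eye=v[:3],rotation=v[3:6],fx=288.713,fy=288.713,cx=v[6],cy=v[7])
s=readout.observe();print(s["eef_pos"])
P=lambda x,y,z: ray(c,156+x/3,100+y/3,z)
print("recess edge",P(311,184,.05),"flange edge",P(299,222,.0678), "flangeL/R",P(162,224,.0678),P(436,220,.0678))
print("base edge",P(300,17,.05),P(27,18,.05),P(597,15,.05)," bore L/R/B",P(217,425,.0838),P(388,425,.0838),P(302,503,.0838),"neck near",P(300,310,.0838),"far",P(300,530,.0838))
im=cv2.imread("pics/w3.png"); g=cv2.GaussianBlur(255*(im.mean(2)/255)**.45,(1,1),0)
print([int(g[r,240:280].mean()) for r in range(154,182)])
print([int(g[163:171,u].mean()) for u in range(205,225)],[int(g[163:171,u].mean()) for u in range(295,312)])
E
```

```text
[0.539  0.0061 0.0873]
recess edge [0.4968 0.0082 0.05  ] flange edge [0.5008 0.0059 0.0678] flangeL/R [ 0.5015 -0.0187  0.0678] [0.5002 0.0304 0.0678]
base edge [0.4653 0.0057 0.05  ] [ 0.4661 -0.0456  0.05  ] [0.4644 0.0614 0.05  ]  bore L/R/B [ 0.5332 -0.0079  0.0838] [0.5329 0.0215 0.0838] [0.548  0.0069 0.0838] neck near [0.5123 0.0061 0.0838] far [0.5534 0.0066 0.0838]
[70, 70, 71, 71, 71, 71, 60, 64, 68, 70, 70, 69, 69, 70, 69, 69, 69, 70, 88, 108, 114, 123, 136, 140, 140, 140, 140, 140]
[86, 86, 86, 85, 84, 85, 87, 87, 86, 77, 69, 62, 58, 69, 69, 71, 65, 74, 86, 84] [70, 70, 71, 70, 70, 70, 69, 57, 52, 55, 61, 70, 71, 74, 71, 69, 71]
```

arm_command --rows '[[[0.27, 0.23, 0, 0], [0.27, 0.23, 0, 0], [0.27, 0.23, 0, 0], [0.27, 0.23, 0.5, 0], [0.27, 0.23, 0.5, 0]]]'

```text
t: 6.88
eef_pos: [0.5336, 0.0089, 0.0797]
orientation: [0.019, -3.141, 0.0]
wrist_force: [-1.0, -0.5, -0.7]
width: 0.445
grasp_force: 40.6
```

arm_command --rows '[[[0, 0, 0.3, 0], [0, 0, 0.6, 0], [0, 0, 0.9, 0], [0, 0, 0.9, 0], [0, 0, 0.9, 0]]]'

```text
t: 7.3
eef_pos: [0.534, 0.0088, 0.071]
orientation: [0.018, -3.141, -0.0]
wrist_force: [0.2, 0.3, -1.6]
width: 0.439
grasp_force: 40.6
```

arm_command --rows '[[[0, 0, 0.2, 0], [0, 0, 0.4, 0], [0, 0, 0.4, 0]]]'

```text
t: 7.55
eef_pos: [0.5343, 0.0088, 0.0691]
orientation: [0.018, -3.141, 0.0]
wrist_force: [-4.3, 0.2, 12.0]
width: 0.446
grasp_force: 42.1
```

```bash
python3 - <<'E'
from h import *
np.set_printoptions(precision=4,suppress=True)
s=readout.observe();c=optics.get_calibration("wrist"); im=optics.read_camera("wrist"); cv2.imwrite("pics/w4.png",im)
np.save("w4c.npy",np.r_[c["eye"],c["rotation"],c["cx"],c["cy"]])
print(s["eef_pos"],s["orientation"],s["wrist_force"],s["ft_torque"])
f=(255*(im/255.)**0.45).astype(np.uint8)
cv2.imwrite("pics/w4b.png",cv2.resize(f[100:300,156:356],(600,600),interpolation=cv2.INTER_CUBIC))
E
```

```text
[0.5343 0.0088 0.0691] [ 0.0184 -3.1413  0.0001] [-4.2827  0.1651 12.0307] [ 0.0167  0.7468 -0.0099]
```

View pics/w4b.png

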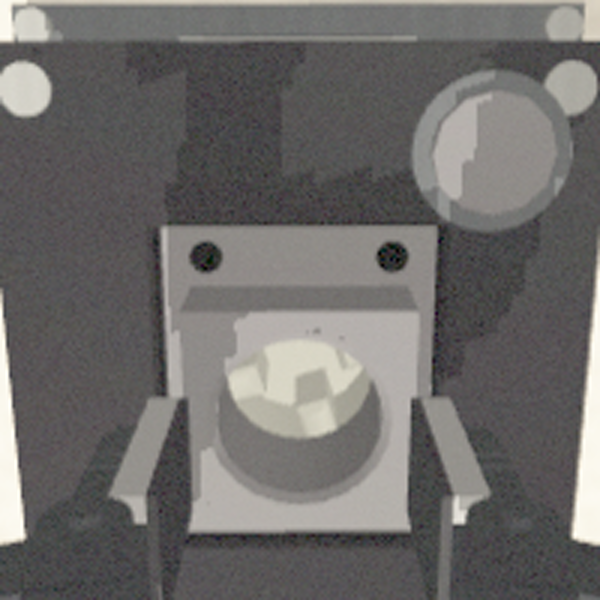

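The bush is seated: TCP z is 0.0691, as predicted for flush, and the contact is 12 N. Next I ease it towards the centre, release, lift and go to the stick.

arm_command --rows '[[[-0.15, 0, -0.1, 0], [-0.15, 0, -0.1, 0]]]'

```text
t: 7.77
eef_pos: [0.5351, 0.0088, 0.0692]
orientation: [0.019, -3.14, 0.0]
wrist_force: [-3.9, 0.2, 8.7]
width: 0.446
grasp_force: 41.7
```

arm_command --rows '[[[0, 0, 0, 0], [0, 0, 0, 0], [0, 0, 0, 0]]]' --claw -1

```text
t: 8.02
eef_pos: [0.5352, 0.0088, 0.0679]
orientation: [0.018, -3.141, -0.0]
wrist_force: [0.0, -0.5, 0.1]
width: 0.853
grasp_force: 0.0
```

arm_command --rows '[[[0, 0, -3, 0], [0, 0, -7, 0], [0, 0, -11, 0], [1, 3, -13.5, 0], [2, 7, -15, 0]]]'

```text
t: 8.43
eef_pos: [0.5177, 0.0756, 0.2221]
orientation: [-0.012, 3.135, -0.0]
wrist_force: [1.7, 0.9, -0.2]
width: 1.006
grasp_force: 0.0
```

arm_command --rows '[[[1, 4, 0, 0], [2, 8, 0, 0], [3, 12, 0, 0], [3.8, 15.5, 0, 0], [3.8, 17.5, 0, 0]]]'

```text
t: 8.85
eef_pos: [0.4732, 0.2544, 0.2173]
orientation: [0.022, -3.14, -0.002]
wrist_force: [-0.0, -0.5, 0.1]
width: 0.999
grasp_force: 0.0
```

arm_command --rows '[[[0, 0, 0, 0], [0, 0, 0, 0]]]'

```text
t: 9.02
eef_pos: [0.4747, 0.252, 0.217]
orientation: [0.023, -3.141, 0.001]
wrist_force: [-0.5, 0.3, 0.4]
width: 1.002
grasp_force: 0.0
```

```bash
python3 - <<'E'
from h import *
np.set_printoptions(precision=4,suppress=True)
s=readout.observe();c=optics.get_calibration("wrist"); im=optics.read_camera("wrist"); cv2.imwrite("pics/w5.png",im)
np.save("w5c.npy",np.r_[c["eye"],c["rotation"],c["cx"],c["cy"]])
print(s["eef_pos"],s["orientation"],s["wrist_force"],s["joints"])
for n in ["stick_knob","stick","ball_stick"]:
  for d in models.landmark_of("wrist",n)[:2]: p=w("wrist",d["centre"],c);print(n,d["conf"],p,proj(c,p),tool(p,s))
for d in models.regions_of("wrist","stick_knob")[:2]:
    m=d["region"].astype(np.uint8); x,y,W,H=cv2.boundingRect(m);print(d["conf"],x,y,W,H)
    # white ridge
    b=((im.min(2)>130)&(m>0)).astype(np.uint8); n,l,st,ce=cv2.connectedComponentsWithStats(b)
    for i in range(1,n):
        if st[i,4]>15:
            q=np.argwhere(l==i)[:,::-1]; P=np.array([ray(c,u,v,.114)[:2] for u,v in q]); e=np.linalg.eigh(np.cov(P.T)); print(st[i],P.mean(0),np.degrees(np.arctan2(e[1][1,1],e[1][0,1])),np.sqrt(e[0]))
E
```

```text
[0.4747 0.252  0.217 ] [ 0.0228 -3.1409  0.0011] [-0.5205  0.2906  0.4046] [ 0.4419  0.0197  1.9228 -0.0004  1.2    -1.1433]
stick_knob 0.56 [0.4774 0.2557 0.087 ] [259.1935 193.0096] [-0.2914  0.378  13.0022]
stick 0.57 [0.4779 0.251  0.0083] [254.4791 176.1742] [-0.3322 -0.0873 20.8706]
ball_stick 0.65 [0.5831 0.2547 0.0103] [256.2342 255.7874] [-10.8571   0.1331  20.6677]
0.61 235 170 43 50
[246 188  20  26  82] [0.4767 0.2523] 146.3212059292859 [0.0007 0.0079]
0.57 0 155 123 135
```

arm_command --rows '[[[-0.2, 0, 0, -5], [-0.2, 0, 2, -10.5], [-0.2, 0, 5, -10.5], [-0.2, 0, 8, -10.5], [-0.2, 0, 11, -10.5]]]'

```text
t: 9.68
eef_pos: [0.4779, 0.2502, 0.107]
orientation: [-0.303, 3.125, 0.001]
wrist_force: [-0.6, 0.4, -0.8]
width: 1.004
grasp_force: 0.0
```

arm_command --rows '[[[0, 0, 1.5, 0], [0, 0, 2.3, 0], [0, 0, 2.3, 0], [0, 0, 2.3, 0]]]'

```text
t: 10.02
eef_pos: [0.4777, 0.2507, 0.0849]
orientation: [-0.304, 3.127, 0.0]
wrist_force: [1.5, -0.4, 0.1]
width: 0.999
grasp_force: 0.0
```

```bash
python3 - <<'E'
from h import *
np.set_printoptions(precision=4,suppress=True)
s=readout.observe();c=optics.get_calibration("wrist"); im=optics.read_camera("wrist"); cv2.imwrite("pics/w6.png",im)
print(s["eef_pos"],s["orientation"],s["wrist_force"],s["joints"])
b=((im.min(2)>110)).astype(np.uint8)[150:330,200:312]; n,l,st,ce=cv2.connectedComponentsWithStats(b)
for i in range(1,n):
    if st[i,4]>15:
        q=np.argwhere(l==i)[:,::-1]+[200,150]; P=np.array([ray(c,u,v,.114)[:2] for u,v in q]); e=np.linalg.eigh(np.cov(P.T)); print(st[i],ce[i]+[200,150],P.mean(0),tool([*P.mean(0),.114],s),np.degrees(np.arctan2(e[1][1,1],e[1][0,1])),np.sqrt(e[0]))
E
```

```text
[0.4777 0.2507 0.0849] [-0.3041  3.1265  0.0001] [ 1.4871 -0.3571  0.1333] [ 0.4372  0.1584  2.0381 -0.0001  0.9448 -1.3275]
[   0    0   27  149 1408] [206.4666 196.3153] [0.4433 0.2252] [ 3.8748 -1.8422 -2.9074] -176.42067697746072 [0.0017 0.015 ]
[  86   86   26   94 1079] [303.1668 297.6673] [0.4788 0.2713] [-0.5048  2.0015 -2.9058] -174.26920156563327 [0.0023 0.0106]
[ 34 114  51  45 395] [258.9797 285.6987] [0.4766 0.252 ] [ 0.0848  0.147  -2.9061] 146.31434645114433 [0.0008 0.008 ]
```

arm_command --rows '[[[0.1, 0.15, 0, 0], [0.1, 0.15, 0, 0], [0.1, 0.15, 0, 0], [0.1, 0.15, 0, 0], [0.1, 0.15, 0, 0]]]' --claw 1 --squeeze 90

```text
t: 10.48
eef_pos: [0.4767, 0.2527, 0.0856]
orientation: [-0.306, 3.125, 0.001]
wrist_force: [-0.6, -0.7, 5.3]
width: 0.405
grasp_force: 89.5
```

arm_command --rows '[[[0, 0, 0, 0], [0, 0, -1, 0], [0, 0, -4, 0], [0, 0, -7, 0], [0, 0, -8, 0]]]'

```text
t: 10.9
eef_pos: [0.478, 0.2535, 0.1691]
orientation: [-0.305, 3.121, 0.003]
wrist_force: [1.3, 0.5, -0.1]
width: 0.405
grasp_force: 91.7
```

```bash
python3 - <<'E'
from h import *
np.set_printoptions(precision=4,suppress=True)
s=readout.observe();c=optics.get_calibration("wrist"); im=optics.read_camera("wrist"); cv2.imwrite("pics/w7.png",im)
print(s["eef_pos"],s["orientation"],s["wrist_force"],s["width"]*85,s["grasp_force"])
z=s["eef_pos"][2]+.0291
b=((im.min(2)>110)).astype(np.uint8)[240:350,225:300]; n,l,st,ce=cv2.connectedComponentsWithStats(b)
for i in range(1,n):
    if st[i,4]>15:
        q=np.argwhere(l==i)[:,::-1]+[225,240]; P=np.array([ray(c,u,v,z)[:2] for u,v in q]); e=np.linalg.eigh(np.cov(P.T)); print(st[i],ce[i]+[225,240],P.mean(0),tool([*P.mean(0),z],s),np.degrees(np.arctan2(e[1][1,1],e[1][0,1])),np.sqrt(e[0]))
for n in ["stick","stick_knob"]:
  for d in models.landmark_of("wrist",n)[:1]: p=w("wrist",d["centre"],c);print(n,d["conf"],p,tool(p,s))
print("go",tool((.5297,.0091,.175),s))
f=(255*(im/255.)**0.6).astype(np.uint8); cv2.imwrite("pics/w7b.png",f)
E
```

```text
[0.478  0.2535 0.1691] [-0.3052  3.121   0.0034] [ 1.2749  0.4913 -0.1035] 34.452918329051165 91.73678923398256
[  6  25  51  45 416] [256.1683 286.9303] [0.4775 0.2537] [ 0.0321  0.0315 -2.9102] 146.56556564136966 [0.0008 0.008 ]
[ 26  77  21  15 208] [261.1923 323.8221] [0.4948 0.2594] [-1.7824  0.2563 -2.8991] 150.66656559671463 [0.0015 0.0026]
stick 0.86 [0.4775 0.2526 0.0936] [ 0.1162 -0.0961  7.5467]
stick_knob 0.91 [0.4785 0.2539 0.1699] [-0.0565  0.0286 -0.0808]
go [ -0.3398 -24.9806  -0.6275]
```

arm_command --rows '[[[0, -4, 0, 0], [-0.1, -8, 0, 0], [-0.2, -12, 0, 0], [-0.2, -16, 0, 0], [-0.3, -20, 0, 0]]]'

```text
t: 11.47
eef_pos: [0.5155, 0.0551, 0.1618]
orientation: [0.307, -3.122, -0.0]
wrist_force: [0.9, 0.2, -0.5]
width: 0.407
grasp_force: 91.7
```

arm_command --rows '[[[0, -3, 0, -3], [0, -5, 0, -6], [0, -5, 0, -6], [0, -5, 0, -6], [0, -5, 0, -6]]]'

```text
t: 11.88
eef_pos: [0.5258, 0.0082, 0.1626]
orientation: [0.467, -3.103, -0.002]
wrist_force: [-0.0, 1.1, -0.4]
width: 0.407
grasp_force: 91.7
```

```bash
python3 - <<'E'
from h import *
np.set_printoptions(precision=4,suppress=True)
s=readout.observe();c=optics.get_calibration("wrist"); im=optics.read_camera("wrist"); cv2.imwrite("pics/w8.png",im)
print(s["eef_pos"],s["orientation"],s["wrist_force"],s["width"]*85,s["grasp_force"],"yaw",np.degrees(2*np.arctan2(s["orientation"][1],s["orientation"][0])))
for n in ["guide_bush","recess_floor","rotor_mouth"]:
  for d in models.landmark_of("wrist",n)[:2]: p=w("wrist",d["centre"],c);print(n,d["conf"],p)
print("go",tool((.5297,.0091,.15),s))
f=(255*(im/255.)**0.5).astype(np.uint8); cv2.imwrite("pics/w8b.png",cv2.resize(f[90:350,126:386],(600,600),interpolation=cv2.INTER_CUBIC))
E
```

```text
[0.5258 0.0082 0.1626] [ 0.4666 -3.1033 -0.0019] [-0.0075  1.1149 -0.417 ] 34.56873874245167 91.65892263874412 yaw -162.89944258428807
guide_bush 0.67 [0.5274 0.0069 0.0408]
guide_bush 0.66 [ 0.5307 -0.1793  0.0034]
recess_floor 0.95 [0.5288 0.0104 0.0393]
rotor_mouth 0.69 [0.5284 0.0116 0.0403]
rotor_mouth 0.61 [ 0.3801  0.1131 -0.0038]
go [-0.3996 -0.0292  1.2629]
```

View pics/w8b.png

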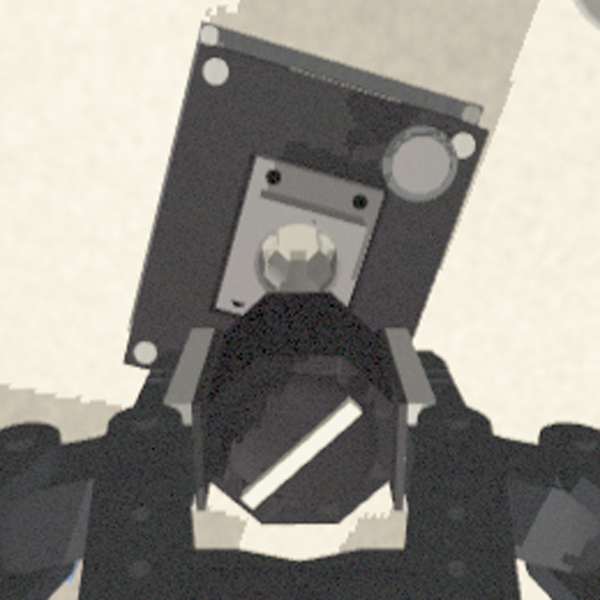

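The last picture shows the bush seated flush, the knob held, and its ridge on the chosen line. I'm lowering the stick through the bush.

arm_command --rows '[[[-0.4, 0, 0, 0], [-0.4, 0, 0, 0], [-0.4, 0, 0.8, 0], [-0.4, 0, 1.6, 0], [-0.4, 0, 1.6, 0]]]'

```text
t: 12.5
eef_pos: [0.5294, 0.0091, 0.1461]
orientation: [0.469, -3.103, -0.001]
wrist_force: [-0.6, 0.2, -2.5]
width: 0.405
grasp_force: 91.6
```

```bash
python3 - <<'E'
from h import *
s=readout.observe();print(s["eef_pos"],s["wrist_force"],tool((.5297,.0091,.1136),s))
E
```

```text
[0.5294388  0.00908027 0.14612717] [-0.61035638  0.24092889 -2.48998844] [-0.03743734 -0.00979042  3.252592  ]
```

arm_command --rows '[[[0, 0, 0.8, 0], [0, 0, 1.6, 0], [0, 0, 2.4, 0], [0, 0, 3.1, 0], [0, 0, 3.1, 0]]]'

```text
t: 12.92
eef_pos: [0.5295, 0.0089, 0.1151]
orientation: [0.468, -3.103, -0.001]
wrist_force: [-0.5, -0.7, -1.5]
width: 0.41
grasp_force: 91.7
```

arm_command --rows '[[[0, 0, 0.25, 0], [0, 0, 0.5, 0], [0, 0, 0.6, 0], [0, 0, 0.6, 0]]]'

```text
t: 13.25
eef_pos: [0.5312, 0.0089, 0.1115]
orientation: [-0.469, 3.106, -0.0]
wrist_force: [-0.7, -0.9, -1.7]
width: 0.41
grasp_force: 91.7
```

arm_command --rows '[[[0, 0, 0.25, 0], [0, 0, 0.5, 0], [0, 0, 0.5, 0], [0, 0, 0.5, 0]]]'

```text
t: 13.58
eef_pos: [0.5306, 0.009, 0.1063]
orientation: [0.469, -3.105, -0.0]
wrist_force: [-1.0, 0.9, -0.7]
width: 0.406
grasp_force: 91.8
```

Five mm below the tooth tops with no force, so it is meshed. I'm sliding it home.

arm_command --rows '[[[0, 0, 0.4, 0], [0, 0, 0.8, 0], [0, 0, 1.2, 0], [0, 0, 1.3, 0], [0, 0, 1.3, 0]]]'

```text
t: 14.0
eef_pos: [0.5304, 0.009, 0.0925]
orientation: [0.469, -3.105, -0.001]
wrist_force: [-1.2, 1.5, -1.8]
width: 0.408
grasp_force: 91.9
```

arm_command --rows '[[[0, 0, 0.2, 0], [0, 0, 0.4, 0], [0, 0, 0.4, 0], [0, 0, 0.4, 0]]]'

```text
t: 14.33
eef_pos: [0.5308, 0.0091, 0.0898]
orientation: [0.469, -3.106, -0.001]
wrist_force: [-5.2, 1.9, 5.1]
width: 0.403
grasp_force: 92.5
```

arm_command --rows '[[[0.08, 0, 0.2, 0], [0.08, 0, 0.4, 0], [0.08, 0, 0.5, 0], [0.08, 0, 0.5, 0]]]'

```text
t: 14.67
eef_pos: [0.5307, 0.009, 0.0857]
orientation: [-0.469, 3.106, 0.001]
wrist_force: [-5.7, 2.8, 9.8]
width: 0.406
grasp_force: 93.2
```

arm_command --rows '[[[0, 0, 0.15, 0], [0, 0, 0.15, 0], [0, 0, 0.15, 0]]]'

```text
t: 14.92
eef_pos: [0.531, 0.009, 0.0855]
orientation: [-0.469, 3.105, 0.001]
wrist_force: [-7.3, 2.8, 15.5]
width: 0.407
grasp_force: 94.0
```

arm_command --rows '[[[0, 0, 0.1, 0], [0, 0, 0.1, 0], [0, 0, 0.1, 0], [0, 0, 0.1, 0], [0, 0, 0.1, 0]]]'

```text
t: 15.33
eef_pos: [0.5311, 0.0091, 0.0854]
orientation: [-0.469, 3.105, 0.001]
wrist_force: [-9.9, 2.5, 20.6]
width: 0.405
grasp_force: 94.8
```

```bash
python3 - <<'E'
from h import *
np.set_printoptions(precision=4,suppress=True)
s=readout.observe();c=optics.get_calibration("wrist"); im=optics.read_camera("wrist"); cv2.imwrite("pics/w9.png",im)
z=s["eef_pos"][2]+.0291
b=((im.min(2)>110)).astype(np.uint8)[240:350,225:300]; n,l,st,ce=cv2.connectedComponentsWithStats(b)
for i in range(1,n):
    if st[i,4]>150:
        q=np.argwhere(l==i)[:,::-1]+[225,240]; P=np.array([ray(c,u,v,z)[:2] for u,v in q]); e=np.linalg.eigh(np.cov(P.T)); print(st[i],ce[i]+[225,240],P.mean(0),np.degrees(np.arctan2(e[1][1,1],e[1][0,1])),np.sqrt(e[0]))
for cam in ("top","side"):
    C=optics.get_calibration(cam);optics.read_camera(cam)
    for n in ("stick_knob","guide_bush","ball_stick"):
        for d in models.landmark_of(cam,n)[:3]: print(cam,n,round(d["conf"],2),w(cam,d["centre"],C))
s=readout.observe();print(s["t"],s["eef_pos"],s["wrist_force"],s["ft_torque"])
E
```

```text
[  6  25  51  46 464] [256.1983 287.0754] [0.5308 0.0093] 152.22048721861347 [0.0009 0.008 ]
[  0  69  72  24 809] [251.6292 322.9159] [0.5481 0.0127] 98.5308636000775 [0.0022 0.0077]
top guide_bush 0.95 [ 0.5791 -0.4133 -0.0006]
top guide_bush 0.76 [ 0.5243 -0.1792  0.0013]
top guide_bush 0.58 [ 0.4511 -0.3451  0.0027]
top ball_stick 0.5 [0.58   0.2627 0.0084]
top ball_stick 0.26 [ 0.7085 -0.104   0.0023]
side stick_knob 0.62 [0.5315 0.0104 0.0954]
side guide_bush 0.79 [ 0.444  -0.3505  0.0029]
side guide_bush 0.74 [ 0.5778 -0.4117 -0.0039]
side guide_bush 0.71 [ 0.5277 -0.1791  0.0003]
15.7833 [0.5311 0.0091 0.0854] [-9.8964  3.0733 20.8702] [0.7026 2.3276 0.0119]
```

The ridge sits at the same pixel in the grip as at pick-up, so nothing slipped. The stick's lower end works out to 11.8 mm above the desk, with the full 6 mm stop at 12 mm, and the push is 20 N. I'm handing in the job.

```bash
python3 -c "
from h import *
print(workorder.close_job())"
```

```text
the job is handed in; nothing more can be done
None
```

The job is handed in at about 16 s: by my measurements the bush is flush in the recess, and the stick is meshed, fully home and still held against the rotor's stop at about 20 N; no verdict was shown.

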